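Load hinge straps into the welding jig and pin them

TASK

Load the welding jig: lay each steel hinge strap on the bed at the mouth of a free lane, eye first, push it along between the converging guides until it is fully home against the end stop, and lock it there with one of the headed pins from the wooden stand, pushed down through bridge, eye and bed until its collar sits flat on the bridge. There may be two or three straps, one to a lane, any lane; leave pins that are not needed standing where they are in the stand, and do not knock over or shift the paint tin.

Things in the scene. Friction and masses are not known exactly. Their poses are not given: they have to be found in the camera images.
- jig: Fixed welding jig: dark steel bed plate, top 16 mm above the bench, with three open lanes side by side, 80 mm apart, running along its own +x (the way straps are pushed), z up. Origin: underside, on the middle lane; bed x -0.120 to +0.075, y -0.125 to +0.125. In front of x = -0.043 the bed is plain and flat. Lane details: see bay0..bay2.
- pin_stand: Fixed pale wooden block 170 x 44 x 50 mm with three 18 mm holes 60 mm apart along its own x, in which the pins stand. Origin: centre of its underside; top at z = 0.050. Beware: between stand and jig, on the robot's side, the bench vice (x up to 0.48 m, y -0.07 to 0.11) holds an upright steel plate at x = 0.354, from y = -0.133 to +0.09, its top 0.35 m above the bench.
- bay0 (a point): Centre of lane 0's bridge hole at the bridge's top face, 50 mm above the bench; jig x = 0.040, y = -0.08; axes as the jig. In jig x: steel cheeks, 18 mm high on the bed, converge from 67 mm apart (x = -0.043) to 43 mm (x = +0.001), then a 43 mm channel runs between blue rails to an end stop with its face at x = +0.061.
- bay1 (a point): Centre of lane 1's bridge hole at the bridge's top face, 50 mm above the bench; jig x = 0.040, y = +0.00; axes as the jig. A blue bridge covers each lane from jig x = 0.017 to 0.063: underside 34 mm, top 50 mm above the bench; hole 17 mm wide, and one of 18 mm through the bed below it.
- bay2 (a point): Centre of lane 2's bridge hole at the bridge's top face, 50 mm above the bench; jig x = 0.040, y = +0.08; axes as the jig. The lanes are all alike.
- strap0: Grey steel hinge strap lying flat, 110 x 36 x 14 mm, 0.4 kg, may be absent; straight sides, square tail at x = -0.055, at +x a round eye 40 mm wide (foremost point x = +0.055) with an 18 mm hole at x = +0.035; two small dark spots are closed screw holes. Origin: underside, middle of its length; z up. All alike, fit any lane.
- eye0 (a point): Centre of strap0's eye hole, at mid thickness (7 mm above its underside).
- strap1: Grey steel hinge strap lying flat, 110 x 36 x 14 mm, 0.4 kg, may be absent; straight sides, square tail at x = -0.055, at +x a round eye 40 mm wide (foremost point x = +0.055) with an 18 mm hole at x = +0.035; two small dark spots are closed screw holes. Origin: underside, middle of its length; z up. All alike, fit any lane.
- eye1 (a point): Centre of strap1's eye hole, at mid thickness (7 mm above its underside).
- strap2: Grey steel hinge strap lying flat, 110 x 36 x 14 mm, 0.4 kg, may be absent; straight sides, square tail at x = -0.055, at +x a round eye 40 mm wide (foremost point x = +0.055) with an 18 mm hole at x = +0.035; two small dark spots are closed screw holes. Origin: underside, middle of its length; z up. All alike, fit any lane.
- eye2 (a point): Centre of strap2's eye hole, at mid thickness (7 mm above its underside).
- pin0: Headed steel pin, 0.12 kg, upright in the stand: shank 14 mm thick, 46 mm long, last 6 mm tapered to 8 mm; collar 30 mm wide, 6 mm thick; red round grip 22 mm wide, 28 mm high above it. Origin: on the axis, underside of the collar (grip z 0.006 to 0.034, tip z -0.046). All alike.
- pin1: Headed steel pin, 0.12 kg, upright in the stand: shank 14 mm thick, 46 mm long, last 6 mm tapered to 8 mm; collar 30 mm wide, 6 mm thick; red round grip 22 mm wide, 28 mm high above it. Origin: on the axis, underside of the collar (grip z 0.006 to 0.034, tip z -0.046). All alike.
- pin2: Headed steel pin, 0.12 kg, upright in the stand: shank 14 mm thick, 46 mm long, last 6 mm tapered to 8 mm; collar 30 mm wide, 6 mm thick; red round grip 22 mm wide, 28 mm high above it. Origin: on the axis, underside of the collar (grip z 0.006 to 0.034, tip z -0.046). All alike.
- paint_tin: Red and white paint tin, 77 mm wide, 76 mm high, loose bystander; origin under its centre.
There are look-alikes about, which are no part of the job. What is shaped like the pin2 but orange or purple is not meant.

How it is judged (in metres and radians):
At the end, for the whole second after the job is handed in: Each strap present lies along a lane (0.15 rad), eye hole within 5 mm of its bridge hole, under the bridge, with a pin through it: upright (0.1 rad), collar at most 3 mm above the bridge. Other pins stand in the stand within 6 mm of their start. All at rest (((horizontal distance between eye0 and bay0 below 0.005 m and z of eye0 in the frame of bay0 below -0.02 m) or (horizontal distance between eye0 and bay1 below 0.005 m and z of eye0 in the frame of bay1 below -0.02 m) or (horizontal distance between eye0 and bay2 below 0.005 m and z of eye0 in the frame of bay2 below -0.02 m)) and ((horizontal distance between pin0 and eye0 below 0.005 m and z of pin0 in the frame of eye0 below 0.032 m) or (horizontal distance between pin1 and eye0 below 0.005 m and z of pin1 in the frame of eye0 below 0.032 m) or (horizontal distance between pin2 and eye0 below 0.005 m and z of pin2 in the frame of eye0 below 0.032 m)) and angle between the x axis of each of strap0, strap1, strap2 and the x axis of jig, either way round below 0.15 rad and linear speed of each of strap0, strap1, strap2, pin0, pin1, pin2 below 0.02 m/s and ((horizontal distance between eye1 and bay0 below 0.005 m and z of eye1 in the frame of bay0 below -0.02 m) or (horizontal distance between eye1 and bay1 below 0.005 m and z of eye1 in the frame of bay1 below -0.02 m) or (horizontal distance between eye1 and bay2 below 0.005 m and z of eye1 in the frame of bay2 below -0.02 m)) and ((horizontal distance between pin0 and eye1 below 0.005 m and z of pin0 in the frame of eye1 below 0.032 m) or (horizontal distance between pin1 and eye1 below 0.005 m and z of pin1 in the frame of eye1 below 0.032 m) or (horizontal distance between pin2 and eye1 below 0.005 m and z of pin2 in the frame of eye1 below 0.032 m)) and ((horizontal distance between eye2 and bay0 below 0.005 m and z of eye2 in the frame of bay0 below -0.02 m) or (horizontal distance between eye2 and bay1 below 0.005 m and z of eye2 in the frame of bay1 below -0.02 m) or (horizontal distance between eye2 and bay2 below 0.005 m and z of eye2 in the frame of bay2 below -0.02 m)) and ((horizontal distance between pin0 and eye2 below 0.005 m and z of pin0 in the frame of eye2 below 0.032 m) or (horizontal distance between pin1 and eye2 below 0.005 m and z of pin1 in the frame of eye2 below 0.032 m) or (horizontal distance between pin2 and eye2 below 0.005 m and z of pin2 in the frame of eye2 below 0.032 m)) and ((((horizontal distance between pin0 and bay0 below 0.005 m and z of pin0 in the frame of bay0 below 0.003 m and angle between pin0's own z axis and vertical below 0.1 rad) or (horizontal distance between pin0 and bay1 below 0.005 m and z of pin0 in the frame of bay1 below 0.003 m and angle between pin0's own z axis and vertical below 0.1 rad) or (horizontal distance between pin0 and bay2 below 0.005 m and z of pin0 in the frame of bay2 below 0.003 m and angle between pin0's own z axis and vertical below 0.1 rad)) and ((horizontal distance between pin0 and eye0 below 0.005 m and z of pin0 in the frame of eye0 below 0.032 m) or (horizontal distance between pin0 and eye1 below 0.005 m and z of pin0 in the frame of eye1 below 0.032 m) or (horizontal distance between pin0 and eye2 below 0.005 m and z of pin0 in the frame of eye2 below 0.032 m))) or (distance of pin0 from where it was at the start of the episode below 0.006 m and angle between pin0's own z axis and vertical below 0.1 rad)) and ((((horizontal distance between pin1 and bay0 below 0.005 m and z of pin1 in the frame of bay0 below 0.003 m and angle between pin1's own z axis and vertical below 0.1 rad) or (horizontal distance between pin1 and bay1 below 0.005 m and z of pin1 in the frame of bay1 below 0.003 m and angle between pin1's own z axis and vertical below 0.1 rad) or (horizontal distance between pin1 and bay2 below 0.005 m and z of pin1 in the frame of bay2 below 0.003 m and angle between pin1's own z axis and vertical below 0.1 rad)) and ((horizontal distance between pin1 and eye0 below 0.005 m and z of pin1 in the frame of eye0 below 0.032 m) or (horizontal distance between pin1 and eye1 below 0.005 m and z of pin1 in the frame of eye1 below 0.032 m) or (horizontal distance between pin1 and eye2 below 0.005 m and z of pin1 in the frame of eye2 below 0.032 m))) or (distance of pin1 from where it was at the start of the episode below 0.006 m and angle between pin1's own z axis and vertical below 0.1 rad)) and ((((horizontal distance between pin2 and bay0 below 0.005 m and z of pin2 in the frame of bay0 below 0.003 m and angle between pin2's own z axis and vertical below 0.1 rad) or (horizontal distance between pin2 and bay1 below 0.005 m and z of pin2 in the frame of bay1 below 0.003 m and angle between pin2's own z axis and vertical below 0.1 rad) or (horizontal distance between pin2 and bay2 below 0.005 m and z of pin2 in the frame of bay2 below 0.003 m and angle between pin2's own z axis and vertical below 0.1 rad)) and ((horizontal distance between pin2 and eye0 below 0.005 m and z of pin2 in the frame of eye0 below 0.032 m) or (horizontal distance between pin2 and eye1 below 0.005 m and z of pin2 in the frame of eye1 below 0.032 m) or (horizontal distance between pin2 and eye2 below 0.005 m and z of pin2 in the frame of eye2 below 0.032 m))) or (distance of pin2 from where it was at the start of the episode below 0.006 m and angle between pin2's own z axis and vertical below 0.1 rad))); the robot touches nothing.
It fails at once if the paint tin is shifted by more than 3 cm or tipped (distance of paint_tin from where it was at the start of the episode above 0.03 m or angle between paint_tin's own z axis and vertical above 0.4 rad).
Of strap0, strap1, strap2 only 2 to 3 are there at a start; the rules pass over those that are not, and their reading is None.
At some moment in a run one of strap0, strap1, strap2 may be knocked a few centimetres aside while the robot is not near it.
It also fails if it takes over 210 s, if anything falls off the work surface, if the arm or the gripper's body presses on something with over 40 N, if the wrist force passes 120 N, or if a joint passes its speed limit or range.

ROBOT

A 7-joint arm with a two-finger parallel gripper is mounted at the origin on a cart in front of the work surface, level with it; the furniture and walls round the work are solid. World frame = base frame: x ahead of the robot, y to its left, z up, the work surface at z = 0. Lengths are in mm, angles in rad, forces in N, time in s.
With the tool pointing down it reaches from about 350 to 900 mm from the base axis. Payload 7.2 kg.
Tool frame: the origin (TCP) lies at the very end of the fingers, on their centre line; the grasp point (between the pads) lies env.grip_depth behind it (env.grip_depth is the distance from the TCP to the grasp point, in mm); z points along the fingers, y is the line along which they close (so a half turn about z gives the same grasp; the last joint's range is limited). The gripper opens to 85 mm and grips with 20 to 120 N. Pads are 22 mm wide; open, the fingers measure 114 mm over their backs; the gripper's body (76 mm by 85 mm) begins 54 mm behind the grasp point. The pads swing forward as they close: fully open they stand 13 mm farther back than shut.
Start: joints at [-1.202, 0.411, -0.013, 1.596, 0.006, 1.134, -0.082], TCP at [264.411, 566.318, 231.297] pointing down, gripper open.
Joint ranges: [-2.95, 2.95], [-0.29, 1.99], [-1.47, 1.44], [0.14, 2.54], [-1.03, 4.17], [0.13, 1.85], [-2.86, 2.86]. Speed limits (rad/s): [2.39, 2.39, 3.01, 3.01, 3.14, 3.14, 3.14].

INTERFACE

Orientations are given as a unit quaternion [x, y, z, w].
In Python, from cell import env gives the robot as it stands. The module is installed in compiled form; this text tells all that it offers.
- The arm moves only by the tool play_rows, never from a script. Its argument "series" is a list of rows, each a list of 6 numbers: the shift along the world's x, y, z in cm, then the turn, a rotation vector about the world's x, y, z in rad. A call has 1 to 8 rows; each row is the pose to reach, as a shift and turn from the pose commanded when the call began; what a row does not reach only later rows make up. A row lasts 1/8 s, in which the tool goes at most 62.5 mm and 10.7 degrees, less where a joint would pass 70% of its speed; a pose out of reach is approached as far as the arm can. A call with a gripper value outside its range is refused whole. "grip" is the finger opening in cm, from 0 to 8.54, set as the call begins (left out, the last holds). The fingers move at their own pace and stop on an object; the grip force is fixed at half the most. Time passes only in rows, so rows that repeat a pose let the fingers close. It gives the time, the measured TCP pose, the force, the opening and the grip force at its end, in the units of the state.
- env.state(): the state, without advancing time (a new reading comes with each control period).
- env.grab_frame(name): name is "scene" or "top"; returns a dict with "image" (420x560x3 uint8, red, green, blue), "fov_y" (degrees; the focal length in pixels is half the picture's height over the tangent of half this angle, whatever the lens; pixels are square), "cx", "cy" (the principal point, pixels), "origin" and "orientation" of the camera in the world. Camera axes: x right, y down, z forward; pixel columns grow to the right and rows downward; lengths in mm; the calibration is good to about 2 mm. A picture is of the moment at which its call begins. There is no depth.
- env.sign_off(): hands the job in; it is judged then, once.
The state is a dict: "clock": time; "qpos": joint angles; "joint_velocities": joint speeds; "effort": joint torques, N m; "eef_pos": TCP position; "tcp_rot": TCP orientation; "wrist_force": force on the tool from outside, world axes, zero at the start; "wrist_torque": the same for the moment, N m; "gripper_width": opening from 0.0 (shut) to 1.0 (fully open); "gripper_force": force on a finger pad.
Only numpy, scipy, OpenCV 4.12 (cv2) and the standard library are available. Lean on these libraries where they do the work, as an engineer would, in place of code of your own. Each camera call takes 0.05 s, during which the arm holds its last target. There are 200 camera calls.

## Working session

There is one attempt and no reset: what is moved stays moved. The work goes in short steps, Python scripts to look and compute and a tool call to move; the robot and the scene stay as the last step left them, time stands still between calls to the robot, and variables do not carry over. Pictures are saved under pics/ and viewed, at most 14 in all, crops included, and the job is handed in when it is done.

Besides the shell and the picture viewer there is one more tool, called by a JSON object that holds its "fn" and its "kwargs", one argument or row to a line. play_rows: Moves the arm, as the interface text tells. Its arguments: {"type":"object","properties":{"series":{"type":"array"},"grip":{"type":"number"}},"required":["series"]}

```bash
mkdir -p pics
cat > h.py <<'E'
import numpy as np, cv2
from scipy.spatial.transform import Rotation as R
from cell import env
def grab(n,fn=None):
    f=env.grab_frame(n)
    if fn: cv2.imwrite(fn,f["image"][:,:,::-1])
    return f
def cam(f):
    h=f["image"].shape[0]; return h/2/np.tan(np.radians(f["fov_y"])/2), R.from_quat(f["orientation"]).as_matrix(), np.array(f["origin"])
def ray(f,u,v,z):
    fl,M,o=cam(f); d=M@np.array([(u-f["cx"])/fl,(v-f["cy"])/fl,1]); return o+d*(z-o[2])/d[2]
def proj(f,p):
    fl,M,o=cam(f); c=M.T@(np.array(p)-o); return fl*c[0]/c[2]+f["cx"],fl*c[1]/c[2]+f["cy"]
E
python3 - <<'E'
from h import *
print(env.state(), env.grip_depth)
for n in("scene","top"):
    f=grab(n,f"pics/{n}0.png"); print({k:f[k] for k in f if k!="image"})
E
```

```text
{'clock': 0.0, 'qpos': array([-1.20218696,  0.4119268 , -0.01272872,  1.59708796,  0.00561787,
        1.13427219, -0.08221542]), 'joint_velocities': array([-0.00162392, -0.00025246,  0.00188906,  0.00202162,  0.00083854,
        0.00016931,  0.00067005]), 'effort': array([ 4.12343361e-04, -6.00622201e+01,  6.82396721e-01, -2.99412167e+01,
        1.38462143e-02,  1.06918815e-02,  2.59002428e-05]), 'eef_pos': array([264.22519432, 565.83648679, 230.41824736]), 'tcp_rot': array([ 2.16656634e-01,  9.76247517e-01, -8.20949414e-04, -1.17050824e-04]), 'wrist_force': array([-0.49341949, -0.80082968,  0.28877431]), 'wrist_torque': array([ 0.03400896,  0.01059609, -0.0043033 ]), 'gripper_force': 0.0, 'gripper_width': 1.0026188558784546} 18.700000000000003
{'fov_y': 47.96038285464077, 'cx': 280.11736600300367, 'cy': 212.76696531066918, 'origin': array([-111.16314363, -785.35737851,  799.52657734]), 'orientation': array([ 0.84095984, -0.27455234,  0.14513905, -0.44310521])}
{'fov_y': 42.042123497348356, 'cx': 279.9486270163409, 'cy': 207.14902898577895, 'origin': array([ 368.16298323,   82.26342348, 1414.09338845]), 'orientation': array([ 0.70713917, -0.70400583,  0.0403266 , -0.05199761])}
```

View pics/scene0.png

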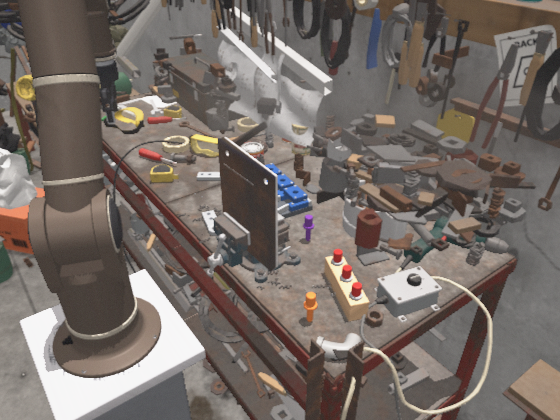

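View pics/top0.png

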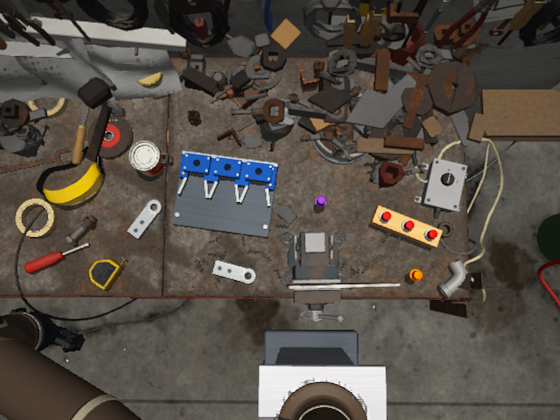

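Top view: the jig is at about (225,195), with its blue bridges at the far side. There are two strap candidates, at (146,218) and (234,271). The red pins are at (386,216), (408,226) and (432,234). The purple piece (320,201) and the orange one (415,275) are decoys, because the real pins have red grips and stand in the wooden stand. Next I'll enlarge and measure.

```bash
cat > m.py <<'E'
from h import *
def comps(m,amin):
    n,l,s,c=cv2.connectedComponentsWithStats(m.astype(np.uint8)*1)
    return [(i,c[i],s[i]) for i in range(1,n) if s[i,4]>=amin],l
def straps(f,z=14,amin=150):
    im=f["image"]; hsv=cv2.cvtColor(im,cv2.COLOR_RGB2HSV)
    m=(hsv[:,:,2]>140)&(hsv[:,:,1]<40); m[:,:95]=0;m[:,290:]=0;m[:120]=0;m[300:]=0
    m=cv2.morphologyEx(m.astype(np.uint8),cv2.MORPH_CLOSE,np.ones((3,3)))
    cs,l=comps(m,amin); out=[]
    for i,c,s in cs:
        k=cv2.findContours((l==i).astype(np.uint8),cv2.RETR_EXTERNAL,cv2.CHAIN_APPROX_NONE)[0][0][:,0,:]
        w=np.array([ray(f,u,v,z)[:2] for u,v in k]).astype(np.float32)
        r=cv2.minAreaRect(w); out.append((c,s[4],r))
    return out
if __name__=="__main__":
    f=grab("top"); im=f["image"]; hsv=cv2.cvtColor(im,cv2.COLOR_RGB2HSV)
    for c,a,r in straps(f): print("strap?",c.round(1),a,np.round(r[0],1),np.round(r[1],1),round(r[2],1))
    H,S,V=hsv[:,:,0],hsv[:,:,1],hsv[:,:,2]
    red=((H<6)|(H>174))&(S>150)&(V>120)
    for i,c,s in comps(red,20)[0]:
        if 370<c[0]<450: print("pin",c.round(1),s,ray(f,*c,84).round(1))
    blue=(H>100)&(H<125)&(S>120)&(V>60)
    for i,c,s in comps(blue,60)[0]: print("blue",c.round(1),s,ray(f,*c,50).round(1))
    a=cv2.resize(im[130:300,110:290],None,fx=4,fy=3.5,interpolation=cv2.INTER_CUBIC)[:, :,::-1]
    cv2.imwrite("pics/a.png",cv2.resize(im[140:290,110:290],None,fx=4,fy=4,interpolation=cv2.INTER_CUBIC)[:,:,::-1])
    cv2.imwrite("pics/b.png",cv2.resize(im[180:300,300:460],None,fx=4,fy=4,interpolation=cv2.INTER_CUBIC)[:,:,::-1])
E
python3 m.py
```

```text
strap? [143.7 155.2] 732 [688.9 464.9] [80.5 79.1] 65.8
strap? [233.6 158.6] 269 [680.2 239.2] [253.   18.8] 80.7
strap? [144.1 218.4] 505 [523.2 455. ] [ 38.2 109. ] 55.1
strap? [232.9 271.4] 571 [385.8 221.6] [109.6  39.2] 75.1
pin [386.4 215.5] [383 212   8   8  54] [ 523.2 -155.3   84. ]
pin [409.4 224.5] [406 221   8   8  53] [ 501.5 -210.9   84. ]
pin [432.6 233.6] [429 230   8   8  54] [ 479.3 -266.4   84. ]
blue [228.1 169.5] [ 179  153   99   37 1816] [643.7 237.9  50. ]
```

View pics/a.png

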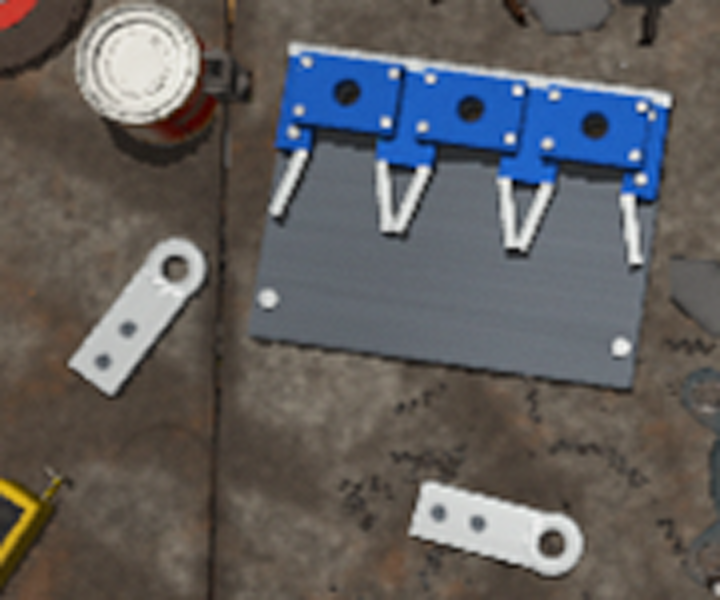

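View pics/b.png

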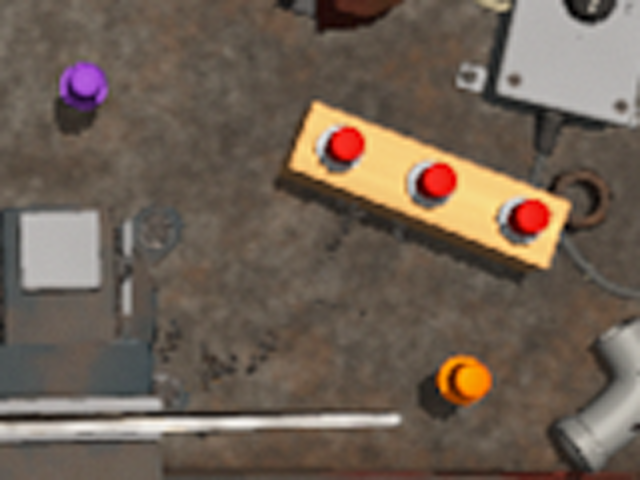

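The crops confirm two straps, with eye holes at crop-a (176,266) and (553,542). The bridge holes are at crop-a (347,93), (471,109) and (595,125). The three red pins stand in the stand, and the orange and purple ones stand outside it.

Run:
```python
from h import *
f=grab("top")
g=lambda u,v,z:ray(f,(u+.5)/4-.5+110,(v+.5)/4-.5+140,z)[:2]
b=[g(347,93,50),g(471,109,50),g(595,125,50)]
print("bays 2,1,0",np.round(b,1)); d=b[0]-b[2]; print("spacing",np.linalg.norm(d)/2,"jig yaw",np.degrees(np.arctan2(-d[0],d[1])))
for k,(c) in {"bed fl":(250,336),"bed fr":(632,387)}.items(): print(k,g(*c,16))
for n,h,t1,t2 in(("A",(176,266),(70,365),(110,395)),("B",(553,542),(424,481),(411,537))):
    h=g(*h,14); t=(g(*t1,14)+g(*t2,14))/2; d=h-t; print(n,"hole",h,"tail",t,"len(90)",np.linalg.norm(d),"yaw",np.degrees(np.arctan2(d[1],d[0])))
```

```text
bays 2,1,0 [[660.6 319.2]
 [650.4 239.8]
 [640.2 160.7]]
spacing 79.92475983191711 jig yaw -7.335408564289504
bed fl [508.05822612 383.75913923]
bed fr [476.17390814 137.08073355]
A hole [553.68725198 433.78437875] tail [479.37359819 486.8091927 ] len(90) 91.29156606380894 yaw -35.50889044537425
B hole [377.33407106 186.61910146] tail [397.7953514  273.45604253] len(90) 89.21501178610984 yaw -103.25868607628895
```

{"fn": "play_rows", "kwargs": {
  "series": [
    [6,-2.5,-1,0,0,-0.05],
    [12,-5,-3,0,0,-0.1],
    [18,-7.5,-6,0,0,-0.15],
    [24.7,-10.3,-9,0,0,-0.183],
    [24.7,-10.3,-11,0,0,-0.183],
    [24.7,-10.3,-13,0,0,-0.183],
    [24.7,-10.3,-13,0,0,-0.183],
    [24.7,-10.3,-13,0,0,-0.183]
  ],
  "grip": 8.5
}}

```text
clock: 1.2
eef_pos: [510.3, 465.1, 102.4]
tcp_rot: [0.304, 0.953, 0.001, -0.0]
wrist_force: [0.7, -0.3, 0.2]
gripper_width: 0.989
gripper_force: 0.0
```

{"fn": "play_rows", "kwargs": {
  "series": [
    [0,0,-2.5,0,0,0],
    [0,0,-5,0,0,0],
    [0,0,-7.5,0,0,0],
    [0,0,-9,0,0,0],
    [0,0,-9.8,0,0,0],
    [0,0,-9.8,0,0,0]
  ]
}}

```text
clock: 1.95
eef_pos: [511.3, 463.7, 3.6]
tcp_rot: [0.305, 0.952, 0.0, 0.0]
wrist_force: [1.4, -0.2, -0.1]
gripper_width: 0.995
gripper_force: 0.0
```

Run:
```python
from h import *
s=env.state(); print(s["eef_pos"],s["wrist_force"])
a=grab("top")["image"][150:290,90:250]; b=grab("scene")["image"][120:260,130:290]
cv2.imwrite("pics/c.png",np.vstack([cv2.resize(x,None,fx=4,fy=4,interpolation=3)[100:400] for x in(a,b)])[:,:,::-1])
```

```text
[511.3431624  463.67665749   3.61578045] [ 1.38771934 -0.20652729 -0.05706382]
```

View pics/c.png

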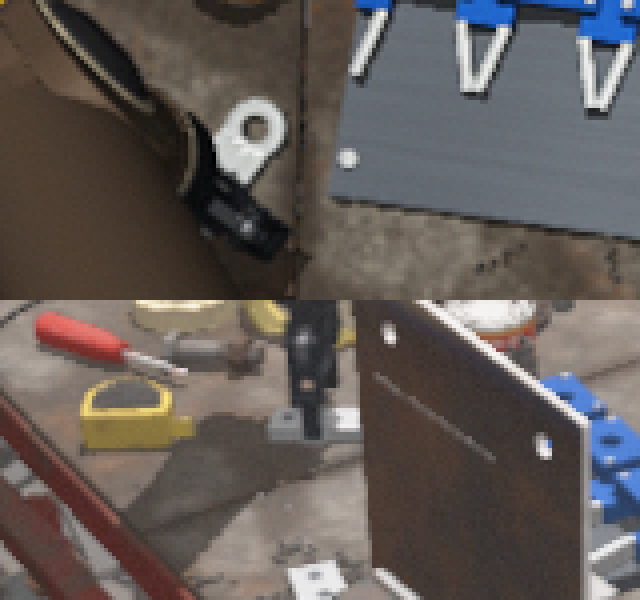

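The gripper straddles strap A at crop (245,215), with the eye clear at (255,127). I'll lower it slightly and close.

{"fn": "play_rows", "kwargs": {
  "series": [
    [0,0,-0.4,0,0,0],
    [0,0,-0.4,0,0,0],
    [0,0,-0.4,0,0,0],
    [0,0,-0.4,0,0,0],
    [0,0,-0.4,0,0,0],
    [0,0,-0.4,0,0,0],
    [0,0,-0.4,0,0,0],
    [0,0,-0.4,0,0,0]
  ],
  "grip": 3
}}

```text
clock: 3.05
eef_pos: [511.7, 463.6, -0.2]
tcp_rot: [0.305, 0.952, 0.0, 0.0]
wrist_force: [-0.1, -0.5, 5.7]
gripper_width: 0.406
gripper_force: 62.2
```

{"fn": "play_rows", "kwargs": {
  "series": [
    [0,0,1,0,0,0],
    [0,0,3,0,0,0],
    [0,0,5,0,0,0.1],
    [0,0,7,0,0,0.25],
    [0,0,8,0,0,0.4],
    [0,0,8,0,0,0.492],
    [0,0,8,0,0,0.492],
    [0,0,8,0,0,0.492]
  ]
}}

```text
clock: 4.05
eef_pos: [511.3, 463.1, 79.5]
tcp_rot: [0.065, 0.998, -0.0, -0.0]
wrist_force: [0.6, -0.2, -4.3]
gripper_width: 0.407
gripper_force: 61.2
```

Run:
```python
from h import *
s=env.state(); print(s["eef_pos"],s["gripper_force"],s["gripper_width"])
f=grab("top"); a=f["image"][150:290,90:250]; g=grab("scene"); b=g["image"][100:240,150:310]
cv2.imwrite("pics/d.png",np.vstack([cv2.resize(x,None,fx=4,fy=4,interpolation=3)[100:400] for x in(a,b)])[:,:,::-1])
```

```text
[511.33977087 463.05808784  79.47284986] 61.1960506439209 0.40698482761860244
```

View pics/d.png

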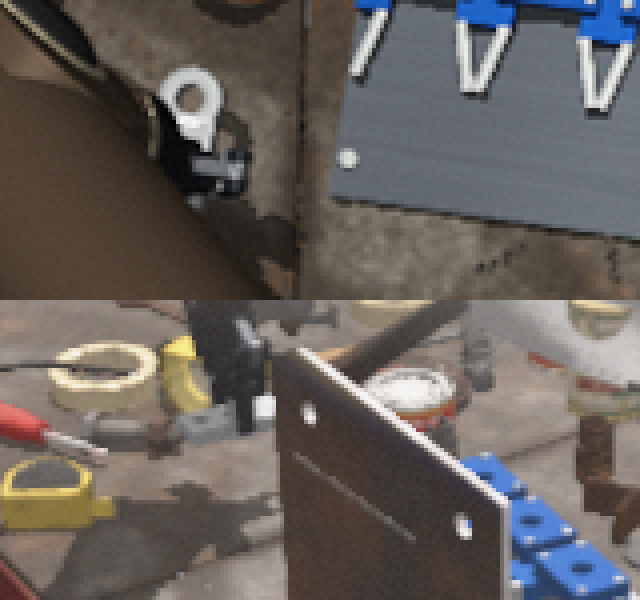

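Run:
```python
from h import *
f=grab("top"); im=f["image"]; sub=im[190:215,125:155].astype(int)
print(ray(f,138,199.2,92))
hsv=cv2.cvtColor(im,cv2.COLOR_RGB2HSV); m=((hsv[:,:,2]>135)&(hsv[:,:,1]<45)).astype(np.uint8); m[:,:120]=0;m[:,165:]=0;m[:185]=0;m[216:]=0
k=max(cv2.findContours(m,cv2.RETR_EXTERNAL,2)[0],key=cv2.contourArea)[:,0]
(c,r)=cv2.minEnclosingCircle(k[k[:,1]<203]); print(c,r,ray(f,*c,92))
```

```text
[560.37630456 453.33294258  92.        ]
(137.1666717529297, 198.61111450195312) 7.627610683441162 [561.83122396 455.44632461  92.        ]
```

{"fn": "play_rows", "kwargs": {
  "series": [
    [0.7,-3,0,0,0,0],
    [1.5,-6.5,0,0,0,0],
    [2.4,-10,0,0,0,0],
    [3.0,-12.8,-0.5,0,0,0],
    [3.0,-12.8,-2.5,0,0,0],
    [3.0,-12.8,-4.5,0,0,0],
    [3.0,-12.8,-5.6,0,0,0],
    [3.0,-12.8,-5.8,0,0,0]
  ]
}}

```text
clock: 5.2
eef_pos: [540.3, 335.9, 19.8]
tcp_rot: [0.063, 0.998, -0.001, -0.001]
wrist_force: [0.1, 0.4, -4.9]
gripper_width: 0.401
gripper_force: 61.2
```

{"fn": "play_rows", "kwargs": {
  "series": [
    [0,0,-0.3,0,0,0],
    [0,0,-0.3,0,0,0],
    [0,0,-0.3,0,0,0]
  ]
}}

```text
clock: 5.58
eef_pos: [541.7, 335.5, 18.9]
tcp_rot: [0.064, 0.998, 0.0, 0.0]
wrist_force: [-0.1, 0.3, -4.3]
gripper_width: 0.399
gripper_force: 61.2
```

Run:
```python
from h import *
s=env.state(); print(s["eef_pos"],s["wrist_force"],s["gripper_width"])
f=grab("top"); a=f["image"][140:270,140:300]; g=grab("scene"); b=g["image"][130:250,200:360]
cv2.imwrite("pics/e.png",np.vstack([cv2.resize(x,None,fx=4,fy=4,interpolation=3)[:,:][:300] for x in(a,b)])[:,:,::-1])
```

```text
[541.74090969 335.52380242  18.85550124] [-0.1114954   0.2869437  -4.26673505] 0.39887478815580896
```

View pics/e.png

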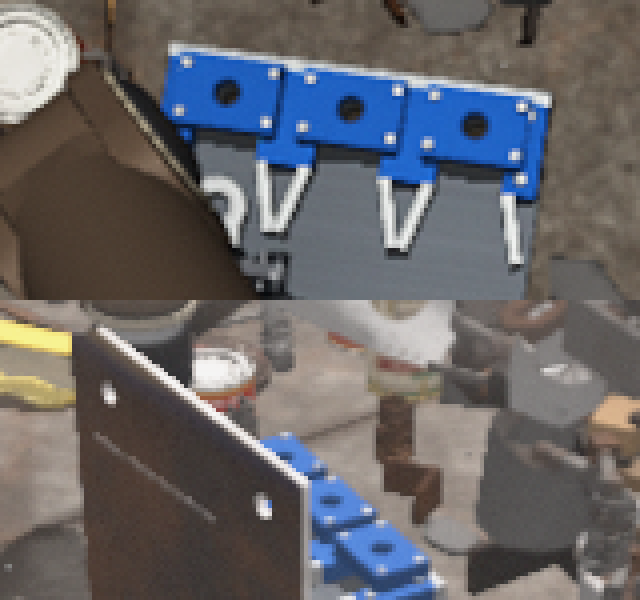

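Strap A's eye shows at crop (222,210), between lane 2's cheeks and not yet in contact with the bed. I'll lower, release and rise.

{"fn": "play_rows", "kwargs": {
  "series": [
    [0,0,-0.2,0,0,0],
    [0,0,-0.3,0,0,0],
    [0,0,-0.3,0,0,0]
  ]
}}

```text
clock: 6.05
eef_pos: [541.5, 335.3, 15.7]
tcp_rot: [0.064, 0.998, 0.0, 0.0]
wrist_force: [-1.9, -1.5, 2.2]
gripper_width: 0.404
gripper_force: 61.9
```

{"fn": "play_rows", "kwargs": {
  "series": [
    [0,0,0,0,0,0],
    [0,0,0,0,0,0],
    [0,0,0,0,0,0],
    [0,0,1,0,0,0],
    [0,0,3,0,0,0],
    [0,0,5,0,0,0],
    [0,0,5.5,0,0,0]
  ],
  "grip": 7
}}

```text
clock: 6.92
eef_pos: [542.6, 336.1, 73.1]
tcp_rot: [0.064, 0.998, 0.001, 0.002]
wrist_force: [-0.2, 0.3, 0.1]
gripper_width: 0.818
gripper_force: 0.0
```

{"fn": "play_rows", "kwargs": {
  "series": [
    [-2.5,0.3,0,0,0,0],
    [-5,0.6,0,0,0,0],
    [-6.9,0.8,0,0,0,0],
    [-6.9,0.8,-1,0,0,0],
    [-6.9,0.8,-3,0,0,0],
    [-6.9,0.8,-4.5,0,0,0],
    [-6.9,0.8,-5.1,0,0,0],
    [-6.9,0.8,-5.1,0,0,0]
  ],
  "grip": 0
}}

```text
clock: 7.92
eef_pos: [472.5, 343.1, 18.7]
tcp_rot: [0.064, 0.998, -0.0, -0.0]
wrist_force: [0.2, -0.3, 0.3]
gripper_width: 0.002
gripper_force: 0.0
```

Run:
```python
from h import *
s=env.state(); print(s["eef_pos"],s["wrist_force"],s["gripper_width"])
f=grab("top"); a=f["image"][140:290,140:300]
cv2.imwrite("pics/f.png",cv2.resize(a,None,fx=4,fy=4,interpolation=3)[:,:,::-1])
```

```text
[472.46931425 343.05976189  18.71250275] [ 0.16485225 -0.31699489  0.28929136] 0.002395046112583242
```

View pics/f.png

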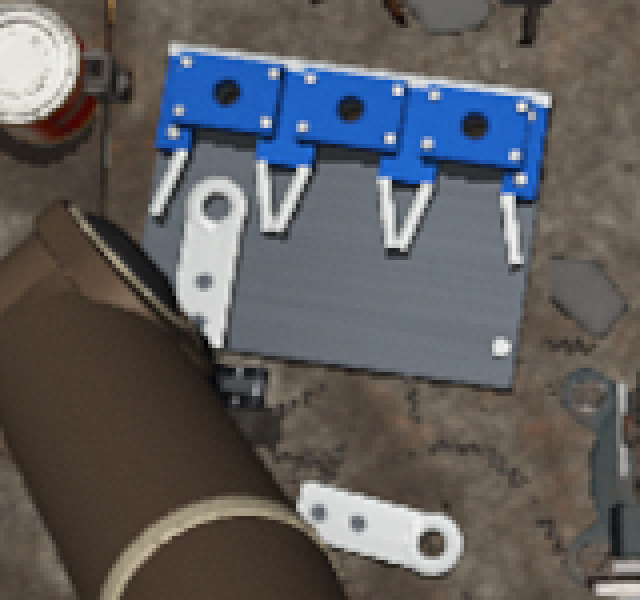

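Strap A lies straight in lane 2, with its hole at crop (216,205) and the fingers behind its tail. I'll push it along the lane.

{"fn": "play_rows", "kwargs": {
  "series": [
    [0.99,-0.13,0,0,0,0],
    [1.98,-0.26,0,0,0,0],
    [2.98,-0.38,0,0,0,0],
    [3.97,-0.51,0,0,0,0],
    [4.96,-0.64,0,0,0,0],
    [5.95,-0.77,0,0,0,0],
    [6.95,-0.89,0,0,0,0],
    [7.64,-0.98,0,0,0,0]
  ]
}}

```text
clock: 8.98
eef_pos: [549.6, 333.2, 19.2]
tcp_rot: [0.064, 0.998, -0.0, 0.0]
wrist_force: [-4.2, 0.1, 3.4]
gripper_width: 0.003
gripper_force: 2.4
```

{"fn": "play_rows", "kwargs": {
  "series": [
    [0.2,-0.03,0,0,0,0],
    [0.4,-0.05,0,0,0,0],
    [0.6,-0.08,0,0,0,0],
    [0.8,-0.1,0,0,0,0],
    [1.0,-0.13,0,0,0,0],
    [1.2,-0.15,0,0,0,0]
  ]
}}

```text
clock: 9.72
eef_pos: [559.9, 332.0, 19.1]
tcp_rot: [0.064, 0.998, -0.0, -0.001]
wrist_force: [-10.0, -0.2, 6.0]
gripper_width: 0.001
gripper_force: 4.8
```

{"fn": "play_rows", "kwargs": {
  "series": [
    [0.15,-0.02,0,0,0,0],
    [0.3,-0.04,0,0,0,0],
    [0.3,-0.04,0,0,0,0]
  ]
}}

```text
clock: 10.1
eef_pos: [559.9, 332.0, 19.1]
tcp_rot: [0.063, 0.998, -0.001, -0.003]
wrist_force: [-15.2, -1.0, 9.3]
gripper_width: 0.002
gripper_force: 7.3
```

Stalled at 15 N right at the expected home position (559.9, 332.0). I'll retract and go high over the plate to the pins, taking the far right one first.

{"fn": "play_rows", "kwargs": {
  "series": [
    [-2,0.3,0,0,0,0],
    [-4,0.5,1,0,0,0],
    [-4,0.5,6,0,0,-0.15],
    [-4,0.5,12,0,0,-0.3],
    [-4,0.5,18,0,0,-0.45],
    [-4,0.5,24,0,0,-0.6],
    [-4,0.5,29,0,0,-0.75],
    [-4,0.5,34,0,0,-0.9]
  ],
  "grip": 4.5
}}

```text
clock: 11.1
eef_pos: [524.7, 336.1, 361.8]
tcp_rot: [0.494, 0.869, 0.001, 0.001]
wrist_force: [0.6, 0.6, -0.4]
gripper_width: 0.53
gripper_force: 0.0
```

Run:
```python
from h import *
s=env.state(); print(s["eef_pos"],s["qpos"])
f=grab("top"); a=f["image"][140:290,140:300]; b=grab("scene")["image"]
cv2.imwrite("pics/g.png",np.hstack([cv2.resize(a,None,fx=2.5,fy=2.5,interpolation=3),cv2.resize(b[:,100:500],(400,375))])[:,:,::-1])
```

```text
[524.7176037  336.06690893 361.81037423] [-0.77443268  0.33106131  0.1758607   1.41673754 -0.05698303  1.39616193
 -0.06110667]
```

View pics/g.png

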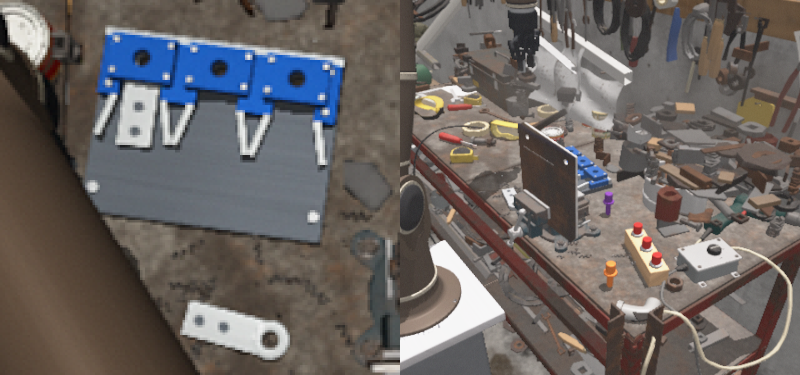

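Strap A is home: its tail at crop (135,145) only just protrudes past the cheeks. Strap B is still at (238,332). Crossing over to the pins now.

{"fn": "play_rows", "kwargs": {
  "series": [
    [0,-5,0,0,0,-0.1],
    [0,-10,0,0,0,-0.2],
    [0,-15,0,0,0,-0.3],
    [0,-20,0,0,0,-0.4],
    [0,-25,0,0,0,-0.5],
    [-1,-30,0,0,0,-0.6],
    [-2,-35,0,0,0,-0.7],
    [-2,-40,0,0,0,-0.8]
  ]
}}

```text
clock: 12.2
eef_pos: [503.5, -65.8, 359.7]
tcp_rot: [0.793, 0.609, 0.001, 0.001]
wrist_force: [0.9, -0.5, -0.2]
gripper_width: 0.528
gripper_force: 0.0
```

{"fn": "play_rows", "kwargs": {
  "series": [
    [0,-5,0,0,0,-0.1],
    [-1,-10,0,0,0,-0.127],
    [-1.5,-15,0,0,0,-0.127],
    [-2.3,-20.7,-2,0,0,-0.127],
    [-2.3,-20.7,-7,0,0,-0.127],
    [-2.3,-20.7,-12,0,0,-0.127],
    [-2.3,-20.7,-17,0,0,-0.127],
    [-2.3,-20.7,-22,0,0,-0.127]
  ]
}}

```text
clock: 13.2
eef_pos: [481.0, -271.3, 138.0]
tcp_rot: [0.829, 0.559, 0.0, 0.001]
wrist_force: [1.1, 1.3, 0.5]
gripper_width: 0.527
gripper_force: 0.0
```

Run:
```python
from h import *
s=env.state(); print(s["eef_pos"],s["wrist_force"])
f=grab("top"); g=grab("scene")
a=f["image"][170:290,330:490]; b=g["image"][180:330,270:430]
cv2.imwrite("pics/i.png",np.hstack([cv2.resize(a,(400,300),interpolation=3),cv2.resize(b,(400,300),interpolation=3)])[:,:,::-1])
```

```text
[ 480.9519424  -271.30705497  137.97074808] [1.14187361 1.27215875 0.48058105]
```

View pics/i.png

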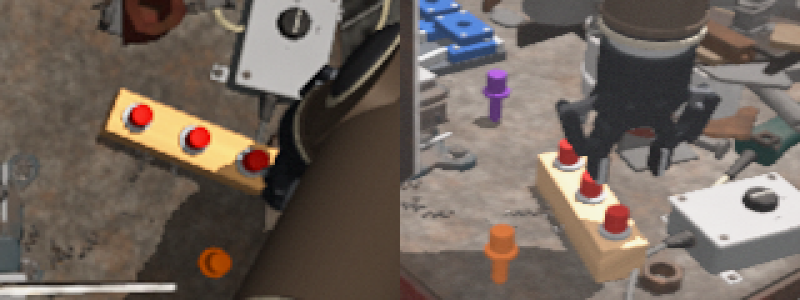

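The gripper hangs over the right-hand red pin, at crop (617,217) in the scene view. Descending to grip it.

{"fn": "play_rows", "kwargs": {
  "series": [
    [0,0,-3,0,0,0],
    [0,0,-5,0,0,0],
    [0,0,-7,0,0,0],
    [0,0,-8,0,0,0],
    [0,0,-8.1,0,0,0],
    [0,0,-8.1,0,0,0]
  ]
}}

```text
clock: 14.05
eef_pos: [481.4, -270.8, 59.3]
tcp_rot: [0.829, 0.559, 0.0, 0.001]
wrist_force: [-0.8, -0.4, 0.0]
gripper_width: 0.531
gripper_force: 0.0
```

{"fn": "play_rows", "kwargs": {
  "series": [
    [0,0,0,0,0,0],
    [0,0,0,0,0,0],
    [0,0,0,0,0,0],
    [0,0,0,0,0,0],
    [0,0,0,0,0,0]
  ],
  "grip": 1.2
}}

```text
clock: 14.68
eef_pos: [478.7, -269.5, 58.8]
tcp_rot: [0.829, 0.559, -0.001, -0.002]
wrist_force: [-8.3, 3.3, 11.3]
gripper_width: 0.236
gripper_force: 58.2
```

{"fn": "play_rows", "kwargs": {
  "series": [
    [0,0,1,0,0,0],
    [0,0,2.5,0,0,0],
    [0,0,5,0,0,0],
    [0,0,9,0,0,0],
    [0,0,14,0,0,0],
    [0,0,20,0,0,0],
    [0,0,26,0,0,0],
    [0,0,31,0,0,0]
  ]
}}

```text
clock: 15.68
eef_pos: [481.3, -271.1, 372.7]
tcp_rot: [0.829, 0.559, 0.002, 0.002]
wrist_force: [0.6, -0.4, -0.9]
gripper_width: 0.235
gripper_force: 59.1
```

Run:
```python
from h import *
s=env.state(); p=s["eef_pos"]; M=R.from_quat(s["tcp_rot"]).as_matrix(); print(p,s["wrist_force"],s["gripper_width"]); print(M.round(3))
for n in("scene","top"):
    f=grab(n); u,v=proj(f,p); print(n,u,v)
    if n=="scene":
        im=f["image"]; u0,v0=int(u)-50,int(v)-37; c=im[v0:v0+75,u0:u0+100]; print("off",u0,v0)
        cv2.imwrite("pics/j.png",cv2.resize(c,None,fx=8,fy=8,interpolation=3)[:,:,::-1])
        for k in(0,-9,-15,-55): print(k,proj(f,p+[0,0,k]))
```

```text
[ 481.29044073 -271.10544733  372.65371751] [ 0.64246714 -0.359326   -0.94639719] 0.23546182895597642
[[ 0.375  0.927  0.005]
 [ 0.927 -0.375 -0.002]
 [ 0.     0.005 -1.   ]]
scene 374.4080969912415 169.46564460685792
off 324 132
0 (np.float64(374.4080969912415), np.float64(169.46564460685792))
-9 (np.float64(373.8575710552793), np.float64(173.71173377740655))
-15 (np.float64(373.49408638998875), np.float64(176.5152135049389))
-55 (np.float64(371.1405927220989), np.float64(194.66720839454666))
top 474.54958428108046 220.13297192590824
```

View pics/j.png

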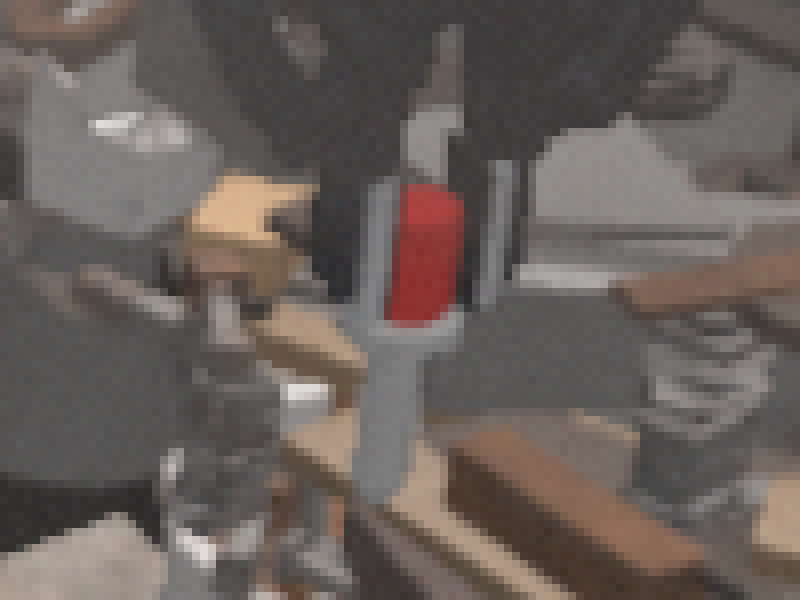

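The pin is held upright, with its shank from crop (393,350) to (375,500), matching the predicted vertical. Crossing to above lane 2.

{"fn": "play_rows", "kwargs": {
  "series": [
    [1,4,0,0,0,0],
    [3,9,0,0,0,0.05],
    [5,14,0,0,0,0.1],
    [7,19.5,0,0,0,0.15],
    [9,25,0,0,0,0.2],
    [11,30.5,0,0,0,0.257],
    [12.5,36,0,0,0,0.257],
    [14,41.5,0,0,0,0.257]
  ]
}}

```text
clock: 16.77
eef_pos: [621.5, 146.4, 368.8]
tcp_rot: [0.751, 0.661, 0.001, 0.001]
wrist_force: [0.5, -0.4, -0.8]
gripper_width: 0.235
gripper_force: 59.1
```

{"fn": "play_rows", "kwargs": {
  "series": [
    [1,5,0,0,0,0],
    [2,10,0,0,0,0],
    [3,15,-2,0,0,0],
    [3.9,17.4,-6,0,0,0],
    [3.9,17.4,-12,0,0,0],
    [3.9,17.4,-18,0,0,0],
    [3.9,17.4,-22.5,0,0,0],
    [3.9,17.4,-23,0,0,0]
  ]
}}

```text
clock: 17.77
eef_pos: [657.9, 318.0, 134.6]
tcp_rot: [0.751, 0.661, -0.003, -0.0]
wrist_force: [0.3, -0.5, -1.3]
gripper_width: 0.232
gripper_force: 59.1
```

Run:
```python
from h import *
s=env.state(); p=s["eef_pos"]; print(p,s["wrist_force"],s["tcp_rot"])
f=grab("scene"); g=grab("top")
print(proj(f,[659.8,319.2,50]), proj(f,p+[0,0,-55]),proj(f,p+[0,0,-9]))
u,v=proj(f,[655,290,75]); u0,v0=int(u)-25,int(v)-37
c=cv2.resize(f["image"][v0:v0+75,u0:u0+50],None,fx=8,fy=8,interpolation=3)
u,v=proj(g,[640,300,50]); u1,v1=int(u)-25,int(v)-37
d=cv2.resize(g["image"][v1:v1+75,u1:u1+50],None,fx=8,fy=8,interpolation=3)
print(u0,v0,u1,v1); cv2.imwrite("pics/k.png",np.hstack([c,d])[:,:,::-1])
```

```text
[657.88977909 317.97106809 134.59334478] [ 0.31368661 -0.50618179 -1.25528527] [ 7.50552517e-01  6.60804139e-01 -2.93327043e-03 -4.51645506e-04]
(np.float64(270.7412998814769), np.float64(168.83203716267272)) (np.float64(270.3802649548908), np.float64(161.06727152256406)) (np.float64(270.22205144472025), np.float64(148.14205855489092))
249 128 178 133
```

View pics/k.png

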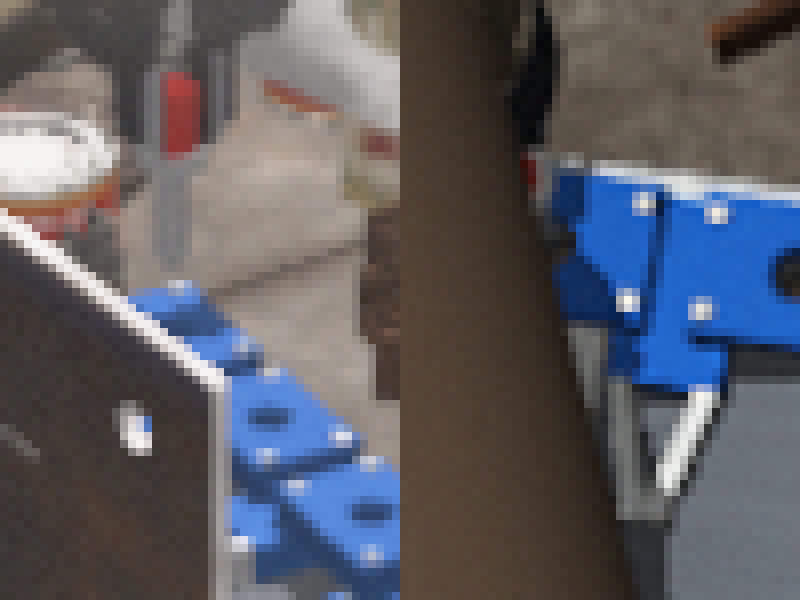

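Scene view: the pin is held at crop (170,210), just above where lane 2's bridge hole lies hidden behind the plate. Lowering gradually and watching the force.

{"fn": "play_rows", "kwargs": {
  "series": [
    [0,0,-1.5,0,0,0],
    [0,0,-2.5,0,0,0],
    [0,0,-3,0,0,0],
    [0,0,-3.3,0,0,0],
    [0,0,-3.6,0,0,0],
    [0,0,-3.9,0,0,0],
    [0,0,-4.2,0,0,0]
  ]
}}

```text
clock: 18.75
eef_pos: [659.9, 318.6, 96.2]
tcp_rot: [0.751, 0.661, 0.0, 0.0]
wrist_force: [0.1, 0.4, -1.3]
gripper_width: 0.235
gripper_force: 59.1
```

Run:
```python
from h import *
f=grab("scene"); print(proj(f,[650.4,239.8,50]),"obs 282.0,179.4"); print(proj(f,[640.2,160.7,50]),"obs",249+370/8-.5,128+512/8-.5)
```

```text
(np.float64(282.93446987346067), np.float64(179.71086931100643)) obs 282.0,179.4
(np.float64(295.8425735609577), np.float64(191.51004345762718)) obs 294.75 191.5
```

The tip is 9 mm into the bridge with no resistance, so I'll continue down.

{"fn": "play_rows", "kwargs": {
  "series": [
    [0,0,-0.5,0,0,0],
    [0,0,-1.0,0,0,0],
    [0,0,-1.5,0,0,0],
    [0,0,-2.0,0,0,0],
    [0,0,-2.4,0,0,0],
    [0,0,-2.8,0,0,0],
    [0,0,-3.1,0,0,0],
    [0,0,-3.4,0,0,0]
  ]
}}

```text
clock: 19.8
eef_pos: [659.9, 318.6, 62.2]
tcp_rot: [0.751, 0.661, 0.0, 0.0]
wrist_force: [-0.3, 0.1, -0.9]
gripper_width: 0.235
gripper_force: 59.1
```

{"fn": "play_rows", "kwargs": {
  "series": [
    [0,0,-0.2,0,0,0],
    [0,0,-0.4,0,0,0],
    [0,0,-0.5,0,0,0],
    [0,0,-0.5,0,0,0]
  ]
}}

```text
clock: 20.3
eef_pos: [659.9, 318.7, 58.9]
tcp_rot: [0.751, 0.661, 0.0, -0.0]
wrist_force: [-4.6, -1.7, 8.6]
gripper_width: 0.239
gripper_force: 60.4
```

Seated: the collar stopped at the expected height with 8.6 N. I'll release, rise and move above strap B.

{"fn": "play_rows", "kwargs": {
  "series": [
    [0,0,0,0,0,0],
    [0,0,0,0,0,0],
    [0,0,0,0,0,0],
    [0,0,1,0,0,0],
    [0,0,3,0,0,0],
    [0,0,6,0,0,0],
    [0,0,11,0,0,0],
    [0,0,16,0,0,0]
  ],
  "grip": 4.5
}}

```text
clock: 21.3
eef_pos: [660.0, 318.5, 220.5]
tcp_rot: [0.751, 0.661, 0.001, 0.0]
wrist_force: [1.0, 1.2, 0.1]
gripper_width: 0.525
gripper_force: 0.0
```

{"fn": "play_rows", "kwargs": {
  "series": [
    [-4,-1,2,0,0,-0.02],
    [-9,-2.5,2,0,0,-0.04],
    [-14,-4,2,0,0,-0.07],
    [-20,-6,0,0,0,-0.1],
    [-20,-6,0,0,0,-0.105],
    [-20,-6,0,0,0,-0.105]
  ],
  "grip": 8.5
}}

```text
clock: 22.05
eef_pos: [460.7, 259.2, 219.2]
tcp_rot: [0.784, 0.621, 0.002, -0.0]
wrist_force: [0.1, -0.2, 0.4]
gripper_width: 0.991
gripper_force: 0.0
```

Run:
```python
from m import *
f=grab("top"); 
for c,a,r in straps(f,amin=100): print("strap?",c.round(1),a,np.round(r[0],1),np.round(r[1],1),round(r[2],1))
im=f["image"]; hsv=cv2.cvtColor(im,cv2.COLOR_RGB2HSV); red=((hsv[:,:,0]<6)|(hsv[:,:,0]>174))&(hsv[:,:,1]>150)&(hsv[:,:,2]>120)
for i,c,s in comps(red,15)[0]: print("red",c,s[4],ray(f,*c,70).round(1))
print(env.state()["eef_pos"])
```

```text
strap? [143.7 155.2] 735 [688.9 464.9] [80.5 79.1] 65.8
strap? [233.  158.4] 277 [680.2 239.2] [253.   18.8] 80.7
strap? [202.  183.8] 281 [617.1 309.3] [88.5 49.5] 51.5
strap? [239.6 193.5] 125 [587.2 210.7] [34.6 43.6] 84.4
strap? [241.9 273.2] 311 [380.7 205. ] [74.9 39.1] 77.0
red [111.76470588 136.30316742] 221 [724.6 532.7  70. ]
red [194.34693878 159.55102041] 49 [664.8 321.1  70. ]
red [386.37037037 215.5       ] 54 [ 524.9 -157.8   70. ]
red [409.43396226 224.45283019] 53 [ 502.9 -214.    70. ]
red [ 41.96802326 261.56395349] 344 [407.4 691.3  70. ]
red [549.68085106 289.86170213] 94 [ 345.6 -547.2   70. ]
[461.51394407 259.49772906 219.13166766]
```

Strap B has not moved: its eye front is still at about (372,168). Descending to grip it.

{"fn": "play_rows", "kwargs": {
  "series": [
    [-3,-1,-3,0,0,0],
    [-6,-2,-7,0,0,0],
    [-7.1,-2.3,-12,0,0,0],
    [-7.1,-2.3,-17,0,0,0],
    [-7.1,-2.3,-20,0,0,0],
    [-7.1,-2.3,-21.5,0,0,0],
    [-7.1,-2.3,-21.8,0,0,0],
    [-7.1,-2.3,-21.8,0,0,0]
  ]
}}

```text
clock: 23.1
eef_pos: [389.9, 236.1, 0.0]
tcp_rot: [0.784, 0.62, 0.001, 0.0]
wrist_force: [-0.1, -0.0, -0.1]
gripper_width: 0.996
gripper_force: 0.0
```

{"fn": "play_rows", "kwargs": {
  "series": [
    [0,0,0,0,0,0],
    [0,0,0,0,0,0],
    [0,0,0,0,0,0],
    [0,0,0,0,0,0],
    [0,0,0,0,0,0],
    [0,0,0,0,0,0],
    [0,0,0,0,0,0]
  ],
  "grip": 3
}}

```text
clock: 23.98
eef_pos: [388.7, 236.0, 0.1]
tcp_rot: [0.784, 0.62, 0.0, -0.0]
wrist_force: [-2.7, -0.1, 11.6]
gripper_width: 0.406
gripper_force: 59.1
```

{"fn": "play_rows", "kwargs": {
  "series": [
    [0,0,1,0,0,0],
    [0,0,4,0,0,0],
    [0,0,8,0,0,0.12],
    [2,0.3,10,0,0,0.28],
    [4,0.6,10,0,0,0.44],
    [7,1,10,0,0,0.6],
    [10,1.4,10,0,0,0.76],
    [12,1.7,10,0,0,0.92]
  ]
}}

```text
clock: 24.98
eef_pos: [509.8, 252.2, 99.3]
tcp_rot: [0.425, 0.905, -0.0, 0.0]
wrist_force: [-0.4, 0.6, -4.0]
gripper_width: 0.4
gripper_force: 61.4
```

{"fn": "play_rows", "kwargs": {
  "series": [
    [1,0.1,0,0,0,0.16],
    [2.2,0.26,0,0,0,0.32],
    [2.2,0.26,0,0,0,0.48],
    [2.2,0.26,-2,0,0,0.64],
    [2.2,0.26,-3,0,0,0.756],
    [2.2,0.26,-4,0,0,0.756],
    [2.2,0.26,-4,0,0,0.756],
    [2.2,0.26,-4,0,0,0.756]
  ]
}}

```text
clock: 25.98
eef_pos: [530.9, 255.3, 59.6]
tcp_rot: [0.064, 0.998, -0.0, 0.0]
wrist_force: [-0.1, -0.1, -4.0]
gripper_width: 0.399
gripper_force: 61.3
```

Run:
```python
from h import *
s=env.state(); p=s["eef_pos"]; print(p,s["tcp_rot"].round(3),s["gripper_width"])
f=grab("top"); M=R.from_quat(s["tcp_rot"]).as_matrix(); x=-M[:,0] if M[0,0]<0 else M[:,0]
e=p+50*x+[0,0,12]; u,v=proj(f,e); u0,v0=int(u)-40,int(v)-30; print("pred hole",u,v,e, "off",u0,v0)
cv2.imwrite("pics/l.png",cv2.resize(f["image"][v0:v0+70,u0:u0+80],None,fx=8,fy=8,interpolation=3)[:,:,::-1])
```

```text
[530.93238565 255.25774686  59.60475653] [ 0.064  0.998 -0.     0.   ] 0.39949737496697696
pred hole 222.26658580066683 192.63559373764053 [580.52238046 248.86774362  71.62129459] off 182 162
```

View pics/l.png

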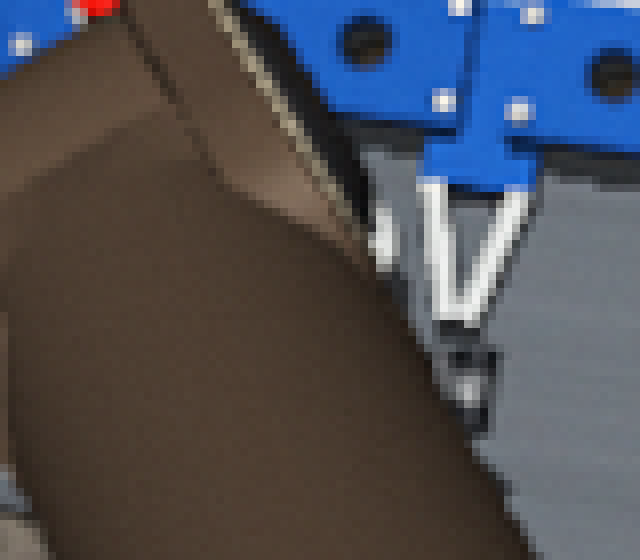

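The strap's eye edge is at crop (400,240), within 2–3 mm of prediction. I'll lower it, release and go behind its tail.

{"fn": "play_rows", "kwargs": {
  "series": [
    [0,0.1,-1.5,0,0,0],
    [0,0.1,-3,0,0,0],
    [0,0.1,-3.8,0,0,0],
    [0,0.1,-4.2,0,0,0],
    [0,0.1,-4.4,0,0,0],
    [0,0.1,-4.4,0,0,0]
  ]
}}

```text
clock: 26.78
eef_pos: [530.4, 256.0, 16.2]
tcp_rot: [0.063, 0.998, -0.0, -0.0]
wrist_force: [-5.4, -2.7, 6.8]
gripper_width: 0.4
gripper_force: 62.6
```

{"fn": "play_rows", "kwargs": {
  "series": [
    [0,0,0,0,0,0],
    [0,0,0,0,0,0],
    [0,0,0,0,0,0],
    [0,0,1,0,0,0],
    [0,0,3,0,0,0],
    [0,0,5,0,0,0],
    [0,0,5.5,0,0,0]
  ],
  "grip": 7
}}

```text
clock: 27.65
eef_pos: [531.8, 256.8, 72.1]
tcp_rot: [0.063, 0.998, 0.001, 0.001]
wrist_force: [0.7, -0.8, -1.4]
gripper_width: 0.822
gripper_force: 0.0
```

{"fn": "play_rows", "kwargs": {
  "series": [
    [-2.5,0.3,0,0,0,0],
    [-5,0.6,0,0,0,0],
    [-6.9,0.8,0,0,0,0],
    [-6.9,0.8,-1,0,0,0],
    [-6.9,0.8,-3,0,0,0],
    [-6.9,0.8,-4.5,0,0,0],
    [-6.9,0.8,-5.1,0,0,0],
    [-6.9,0.8,-5.1,0,0,0]
  ],
  "grip": 0
}}

```text
clock: 28.65
eef_pos: [461.9, 264.0, 18.7]
tcp_rot: [0.063, 0.998, -0.0, -0.0]
wrist_force: [-0.5, -0.1, 0.2]
gripper_width: -0.002
gripper_force: 0.0
```

Run:
```python
from m import *
f=grab("top"); print(env.state()["eef_pos"],env.state()["wrist_force"])
for c,a,r in straps(f,z=30,amin=100): print("strap?",c.round(1),a,np.round(r[0],1),np.round(r[1],1),round(r[2],1))
```

```text
[462.0387883  264.17077487  19.22477969] [0.04810334 0.31917305 0.66169404]
strap? [143.7 155.2] 735 [685.3 460.5] [79.6 78.2] 65.8
strap? [233.2 158.5] 275 [676.7 237.4] [250.2  18.6] 80.7
strap? [196.4 186.2] 527 [601.3 319.9] [86.1 68.2] 68.1
strap? [228.3 200.3] 500 [569.9 239.8] [ 64.1 111.1] 57.8
```

{"fn": "play_rows", "kwargs": {
  "series": [
    [0.99,-0.13,0,0,0,0],
    [1.98,-0.26,0,0,0,0],
    [2.98,-0.38,0,0,0,0],
    [3.97,-0.51,0,0,0,0],
    [4.96,-0.64,0,0,0,0],
    [5.95,-0.77,0,0,0,0],
    [6.95,-0.89,0,0,0,0],
    [7.64,-0.98,0,0,0,0]
  ]
}}

```text
clock: 29.7
eef_pos: [539.0, 254.2, 19.2]
tcp_rot: [0.064, 0.998, 0.0, 0.0]
wrist_force: [-3.5, 0.8, 2.9]
gripper_width: 0.003
gripper_force: 2.2
```

{"fn": "play_rows", "kwargs": {
  "series": [
    [0.2,-0.03,0,0,0,0],
    [0.4,-0.05,0,0,0,0],
    [0.6,-0.08,0,0,0,0],
    [0.8,-0.1,0,0,0,0],
    [1.0,-0.13,0,0,0,0],
    [1.2,-0.15,0,0,0,0],
    [1.4,-0.18,0,0,0,0],
    [1.5,-0.19,0,0,0,0]
  ]
}}

```text
clock: 30.7
eef_pos: [549.2, 252.9, 19.1]
tcp_rot: [0.063, 0.998, -0.001, -0.004]
wrist_force: [-15.9, -0.1, 12.2]
gripper_width: -0.003
gripper_force: 8.5
```

Home: it stalled at 16 N at (549.2, 252.9), as expected. Now to the middle pin.

{"fn": "play_rows", "kwargs": {
  "series": [
    [-2,0.3,0,0,0,0],
    [-4,0.5,1,0,0,0],
    [-4,0.5,6,0,0,-0.15],
    [-4,0.5,12,0,0,-0.3],
    [-4,0.5,18,0,0,-0.45],
    [-4,0.5,24,0,0,-0.6],
    [-4,0.5,29,0,0,-0.75],
    [-4,0.5,34,0,0,-0.9]
  ],
  "grip": 4.5
}}

```text
clock: 31.7
eef_pos: [513.9, 257.1, 361.8]
tcp_rot: [0.494, 0.87, 0.001, 0.001]
wrist_force: [0.5, 1.1, -0.1]
gripper_width: 0.528
gripper_force: 0.0
```

{"fn": "play_rows", "kwargs": {
  "series": [
    [0,-5,0,0,0,-0.12],
    [0,-10,0,0,0,-0.24],
    [0,-15,0,0,0,-0.36],
    [0,-20,0,0,0,-0.48],
    [0,-25,0,0,0,-0.6],
    [0,-30,0,0,0,-0.72],
    [0,-35,0,0,0,-0.84],
    [-1,-40,0,0,0,-0.927]
  ]
}}

```text
clock: 32.7
eef_pos: [503.7, -144.7, 359.8]
tcp_rot: [0.83, 0.558, 0.001, 0.001]
wrist_force: [0.6, 0.1, -0.2]
gripper_width: 0.526
gripper_force: 0.0
```

{"fn": "play_rows", "kwargs": {
  "series": [
    [0,-4,0,0,0,0],
    [-0.2,-7.1,0,0,0,0],
    [-0.2,-7.1,-5,0,0,0],
    [-0.2,-7.1,-10,0,0,0],
    [-0.2,-7.1,-15,0,0,0],
    [-0.2,-7.1,-20,0,0,0],
    [-0.2,-7.1,-22,0,0,0],
    [-0.2,-7.1,-22,0,0,0]
  ]
}}

```text
clock: 33.7
eef_pos: [500.6, -213.8, 138.3]
tcp_rot: [0.829, 0.559, -0.001, -0.0]
wrist_force: [-0.1, -1.4, 0.7]
gripper_width: 0.528
gripper_force: 0.0
```

Run:
```python
from m import *
f=grab("top"); print(env.state()["eef_pos"],env.state()["wrist_force"],env.state()["tcp_rot"])
for c,a,r in straps(f,z=30,amin=60): print("strap?",c.round(1),a,np.round(r[0],1),np.round(r[1],1),round(r[2],1))
im=f["image"]; hsv=cv2.cvtColor(im,cv2.COLOR_RGB2HSV); red=((hsv[:,:,0]<6)|(hsv[:,:,0]>174))&(hsv[:,:,1]>150)&(hsv[:,:,2]>60)
for i,c,s in comps(red,15)[0]:
  if 180<c[0]<460: print("red",c,s[4],ray(f,*c,70).round(1))
b=f["image"][140:260,160:300]; cv2.imwrite("pics/n.png",cv2.resize(b,None,fx=5,fy=5,interpolation=3)[:,:,::-1])
```

```text
[ 501.45675401 -214.15896511  139.56965901] [ 0.60893918  0.21567538 -0.20574035] [ 8.28888168e-01  5.59414171e-01 -1.93104586e-04  3.90697640e-04]
strap? [143.7 155.1] 742 [685.6 459.7] [80.  78.3] 2.0
strap? [232.5 158.4] 281 [676.7 237.4] [250.2  18.6] 80.7
strap? [190.3 185.6] 406 [606.9 339.9] [52.2 64.5] 77.5
strap? [224.5 190.3] 616 [594.1 246.2] [ 62.5 111.2] 0.2
strap? [267.4 197. ] 62 [576.2 137.8] [42.7  9.1] 6.8
red [408.94444444  46.37037037] 54 [ 962.7 -224.4   70. ]
red [194.90625 160.4375 ] 64 [662.6 319.6  70. ]
red [385.86666667 164.06666667] 15 [ 654.2 -159.1   70. ]
red [385.98360656 215.75409836] 61 [ 524.2 -156.9   70. ]
red [408.57377049 224.67213115] 61 [ 502.3 -211.9   70. ]
red [186.85185185 296.92592593] 54 [323.5 330.5  70. ]
```

View pics/n.png

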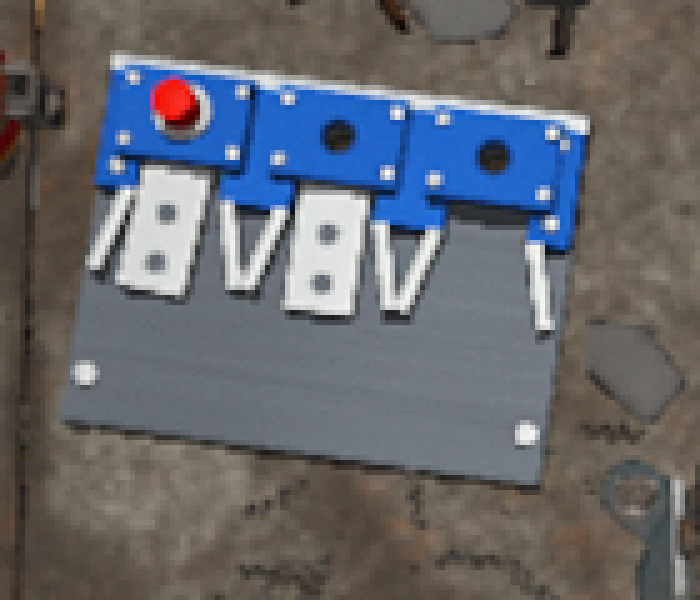

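Both straps are home. Their tails, at crop (150,290) and (318,310), protrude equally, and the pin is seated flat in lane 2 at (178,103). Gripping the middle pin.

{"fn": "play_rows", "kwargs": {
  "series": [
    [0,0,-3,0,0,0],
    [0,0,-5,0,0,0],
    [0,0,-7,0,0,0],
    [0,0,-8,0,0,0],
    [0,0,-8.1,0,0,0],
    [0,0,-8.1,0,0,0]
  ]
}}

```text
clock: 34.5
eef_pos: [501.9, -213.8, 59.3]
tcp_rot: [0.829, 0.56, 0.001, 0.001]
wrist_force: [0.4, -0.3, 0.7]
gripper_width: 0.525
gripper_force: 0.0
```

{"fn": "play_rows", "kwargs": {
  "series": [
    [0,0,0,0,0,0],
    [0,0,0,0,0,0],
    [0,0,0,0,0,0],
    [0,0,0,0,0,0],
    [0,0,0,0,0,0]
  ],
  "grip": 1.2
}}

```text
clock: 35.12
eef_pos: [500.7, -213.2, 59.1]
tcp_rot: [0.829, 0.56, 0.0, -0.001]
wrist_force: [-4.2, 2.3, 8.6]
gripper_width: 0.232
gripper_force: 58.4
```

{"fn": "play_rows", "kwargs": {
  "series": [
    [0,0,1,0,0,0],
    [0,0,2.5,0,0,0],
    [0,0,5,0,0,0],
    [0,0,9,0,0,0],
    [0,0,14,0,0,0],
    [0,0,20,0,0,0],
    [0,0,26,0,0,0],
    [0,0,31,0,0,0]
  ]
}}

```text
clock: 36.12
eef_pos: [500.9, -214.0, 372.1]
tcp_rot: [0.829, 0.559, 0.001, 0.001]
wrist_force: [0.4, 0.2, -1.1]
gripper_width: 0.235
gripper_force: 58.8
```

{"fn": "play_rows", "kwargs": {
  "series": [
    [1,4,0,0,0,0],
    [3,9,0,0,0,0.05],
    [5,14,0,0,0,0.1],
    [7,19.5,0,0,0,0.15],
    [9,25,0,0,0,0.2],
    [11,30.5,0,0,0,0.257],
    [12.5,36,0,0,0,0.257],
    [14,41.5,0,0,0,0.257]
  ]
}}

```text
clock: 37.12
eef_pos: [641.5, 202.9, 369.7]
tcp_rot: [0.75, 0.661, 0.001, 0.001]
wrist_force: [1.0, -0.5, 0.0]
gripper_width: 0.235
gripper_force: 58.9
```

{"fn": "play_rows", "kwargs": {
  "series": [
    [0.8,3.8,-3,0,0,0],
    [0.8,3.8,-8,0,0,0],
    [0.8,3.8,-13,0,0,0],
    [0.8,3.8,-18,0,0,0],
    [0.8,3.8,-22,0,0,0],
    [0.8,3.8,-24,0,0,0],
    [0.8,3.8,-25,0,0,0],
    [0.8,3.8,-25,0,0,0]
  ]
}}

```text
clock: 38.12
eef_pos: [649.7, 239.6, 119.1]
tcp_rot: [0.75, 0.661, 0.0, 0.0]
wrist_force: [0.7, -0.1, -1.4]
gripper_width: 0.238
gripper_force: 59.0
```

{"fn": "play_rows", "kwargs": {
  "series": [
    [0,0,-0.3,0,0,0],
    [0,0,-0.6,0,0,0],
    [0,0,-0.9,0,0,0],
    [0,0,-1.2,0,0,0],
    [0,0,-1.5,0,0,0],
    [0,0,-1.8,0,0,0],
    [0,0,-2.1,0,0,0],
    [0,0,-2.2,0,0,0]
  ]
}}

```text
clock: 39.12
eef_pos: [649.1, 239.5, 96.0]
tcp_rot: [0.75, 0.661, -0.0, -0.0]
wrist_force: [0.9, -0.2, -1.0]
gripper_width: 0.234
gripper_force: 59.0
```

Entering freely, as before.

{"fn": "play_rows", "kwargs": {
  "series": [
    [0,0,-0.5,0,0,0],
    [0,0,-1.0,0,0,0],
    [0,0,-1.5,0,0,0],
    [0,0,-2.0,0,0,0],
    [0,0,-2.4,0,0,0],
    [0,0,-2.8,0,0,0],
    [0,0,-3.1,0,0,0],
    [0,0,-3.4,0,0,0]
  ]
}}

```text
clock: 40.12
eef_pos: [649.3, 239.5, 62.2]
tcp_rot: [0.75, 0.661, 0.0, 0.0]
wrist_force: [-0.1, -0.2, -0.9]
gripper_width: 0.235
gripper_force: 59.0
```

{"fn": "play_rows", "kwargs": {
  "series": [
    [0,0,-0.2,0,0,0],
    [0,0,-0.4,0,0,0],
    [0,0,-0.5,0,0,0],
    [0,0,-0.5,0,0,0]
  ]
}}

```text
clock: 40.62
eef_pos: [649.3, 239.5, 59.1]
tcp_rot: [0.75, 0.661, 0.0, -0.0]
wrist_force: [-5.0, -2.2, 10.4]
gripper_width: 0.235
gripper_force: 60.5
```

{"fn": "play_rows", "kwargs": {
  "series": [
    [0,0,0,0,0,0],
    [0,0,0,0,0,0],
    [0,0,0,0,0,0],
    [0,0,1,0,0,0],
    [0,0,3,0,0,0],
    [0,0,6,0,0,0],
    [0,0,11,0,0,0],
    [0,0,16,0,0,0]
  ],
  "grip": 4.5
}}

```text
clock: 41.62
eef_pos: [649.3, 239.4, 220.5]
tcp_rot: [0.75, 0.661, 0.001, 0.0]
wrist_force: [0.3, 0.4, 0.2]
gripper_width: 0.527
gripper_force: 0.0
```

{"fn": "play_rows", "kwargs": {
  "series": [
    [-1,3,6,0,0,0],
    [-3,8,11,0,0,0],
    [-6,13,13,0,0,0],
    [-9,18,13,0,0,0],
    [-12,22,13,0,0,0],
    [-15,26,13,0,0,0],
    [-17,28,13,0,0,0],
    [-17,28,13,0,0,0]
  ]
}}

```text
clock: 42.62
eef_pos: [476.5, 522.0, 348.7]
tcp_rot: [0.749, 0.663, 0.001, -0.001]
wrist_force: [0.7, 0.4, 0.0]
gripper_width: 0.527
gripper_force: 0.0
```

Run:
```python
from m import *
f=grab("top"); print(env.state()["eef_pos"],env.state()["wrist_force"])
for c,a,r in straps(f,z=30,amin=60): print("strap?",c.round(1),a,np.round(r[0],1),np.round(r[1],1),round(r[2],1))
for n in("top","scene"):
  f=grab(n); hsv=cv2.cvtColor(f["image"],cv2.COLOR_RGB2HSV); red=((hsv[:,:,0]<6)|(hsv[:,:,0]>174))&(hsv[:,:,1]>150)&(hsv[:,:,2]>100)
  for i,c,s in comps(red,8)[0]:
    if 180<c[0]<460: print(n,"red",c.round(1),s[:5],ray(f,*c,70).round(1))
```

```text
[478.54593074 519.9735963  348.66840784] [ 0.44127324 -0.97594884  0.34704664]
strap? [143.7 155.2] 733 [685.3 460.5] [79.6 78.2] 65.8
strap? [233.2 158.5] 271 [676.7 237.4] [250.2  18.6] 80.7
strap? [190.3 185.6] 405 [606.9 339.9] [52.2 64.5] 77.5
strap? [224.6 190.3] 594 [594.1 246.2] [ 62.5 111.2] 0.2
strap? [267.5 196.9] 61 [576.2 137.7] [42.8  8.9] 7.6
top red [194.4 159.6] [191 156   8   8  50] [664.7 320.9  70. ]
top red [226.1 164. ] [222 160   9   8  51] [653.6 240.8  70. ]
top red [386.3 215.6] [383 212   8   8  55] [ 524.7 -157.7   70. ]
top red [201. 297.] [194 297  15   1  15] [323.5 296.   70. ]
scene red [270.4 162.9] [268 159   6   9  49] [661.  322.1  70. ]
scene red [282.5 173.9] [280 170   6   9  50] [650.3 242.1  70. ]
scene red [337.3 255. ] [334 249   8  13  91] [ 523.  -153.7   70. ]
```

Both pins read at matching positions, and the third pin and the tin have not moved. Handing in.

```bash
python3 -c "
from cell import env
print(env.sign_off())"
```

```text
the job is handed in; nothing more can be done
None
```

I loaded both straps fully home in lanes 1 and 2, locked each with a seated red pin, left the third pin and the paint tin where they were, and handed the job in (no verdict was returned).

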